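# Tip the balm tins out of their organiser bin

## Task

Set out the balm tins for the class: lift the bin that holds the four small round tins straight and level out of the snug wooden organiser, stand it on the table with the tins still in it and let go, so that you can take it afresh by its long sides. Then tip the tins over its scooped front end into the steel tray, with that end just above the tray. Leave the empty bin standing upright on the bare table, the four tins in the tray, and the two other bins, the bottles and the jar as they were.

Things in the scene. Friction and masses are not known exactly. Their poses are not given: they have to be found in the camera images.
- organiser: Fixed light-wood frame, 155 (its x) x 201 (its y) x 40 mm high; three open-topped bays side by side along its y, centred at y = -65, 0, +65 mm, each 143 x 59 mm inside with a 4 mm floor; walls and dividers 6 mm. Origin: centre of the underside. Left or right of the robot's centre line, the tray on the other side; turned up to 0.2 rad.
- tin_bin: The bin to empty: open, white plastic, 140 (its x) x 56 (its y) x 45 mm high, walls 3 mm. Stands in any one of the bays with 1.5 mm clearance all round, its rim 9 mm above the frame. Origin: centre of the underside, z up. Its -x end is the scooped front. 0.17 kg empty, 0.23 kg with tins (empty mass varies by a fifth). Once out it can be gripped across the 56 mm width, on its flat long sides.
- tin_bin_handle (a point): Middle of the bar of that bin's arch handle, which spans its width over its middle, where it balances: the bar runs along the bin's y, 10 mm thick in x, 12 mm high, from 58 to 70 mm above the bin's underside, this point at 64 mm; 13 mm free between bar and rim. Axes as the bin's.
- tin_bin_lip (a point): Middle of that bin's pouring lip, the top edge of its scooped end: bin's x = -70 mm, 45 mm above its underside; axes as the bin's. Inside, a ramp at 32 degrees rises from the floor (at x = -3 mm) to this lip. In the bay it faces the robot's side. Tins slide out at a tip of about 75 to 85 degrees.
- tin_1: Round aluminium screw-lid tin, 32 mm diameter, 15 mm high, 14 g; origin at the centre of its underside. The four tins lie in two stacks of two on the flat rear (+x) half of the bin's floor, tops 33 mm above the bin's underside.
- tin_2: Round aluminium screw-lid tin, 32 mm diameter, 15 mm high, 14 g; origin at the centre of its underside. The four tins lie in two stacks of two on the flat rear (+x) half of the bin's floor, tops 33 mm above the bin's underside.
- tin_3: Round aluminium screw-lid tin, 32 mm diameter, 15 mm high, 14 g; origin at the centre of its underside. The four tins lie in two stacks of two on the flat rear (+x) half of the bin's floor, tops 33 mm above the bin's underside.
- tin_4: Round aluminium screw-lid tin, 32 mm diameter, 15 mm high, 14 g; origin at the centre of its underside. The four tins lie in two stacks of two on the flat rear (+x) half of the bin's floor, tops 33 mm above the bin's underside.
- tray: Loose, shallow steel tray, 170 (its x) x 220 (its y) x 32 mm high, 3 mm walls, open on top, 0.7 kg; origin: centre of the underside. On the other side of the robot's centre line from the organiser, turned up to 0.3 rad. The table between the two, about the robot's centre line, is bare for at least 190 mm across.
- cap_bin: Neighbour bin of the same shape, holding black bottle caps, in another bay. Origin as the first bin. Leave it.
- cork_bin: Neighbour bin of the same shape, holding small corks, in another bay. Origin as the first bin. Leave it.
- brown_bottle: The nearest of the small brown glass bottles with black caps, 45 mm diameter, 104 mm high, beyond the work at the left; origin: centre of its underside. Leave it.
- alu_flask: Grey metal bottle with white cap, 66 mm diameter, 158 mm high, beyond the work at the left; origin: centre of its underside. Leave it.
- dark_lid_jar: Glass jar with black lid, 72 mm diameter, 88 mm high, beyond the work at the right; origin: centre of its underside. Leave it.

How it is judged:
By the outcome, as a careful person would: the job done as asked, in the order asked, and still so for the second after the job is handed in, with the robot touching nothing.
It also fails if it takes over 72 s, if anything falls off the work surface, if the arm or the gripper's body presses on something with over 40 N, if the wrist force passes 120 N, or if a joint passes its speed limit or range.

## Robot

A 7-joint arm with a two-finger parallel gripper is mounted at the origin on the work surface; the furniture and walls round the work are solid. World frame = base frame: x ahead of the robot, y to its left, z up, the work surface at z = 0. Lengths are in m, angles in rad, forces in N, time in s.
With the tool pointing down it reaches from about 0.4 to 0.85 m from the base axis. Payload 10.4 kg.
Tool frame: the origin (TCP) lies midway between the tips of the shut fingers; the grasp point (between the pads) lies 19 mm behind it (r.grasp_offset is the distance from the TCP to the grasp point, in m); z points along the fingers, y is the line along which they close (so a half turn about z gives the same grasp; the last joint's range is limited). The gripper opens to 87 mm and grips with 3 to 60 N. Pads are 19 mm wide; open, the fingers measure 117 mm over their backs; the gripper's body (75 mm by 190 mm) begins 51 mm behind the grasp point.
Start: joints at [-1.3, 0.332, -0.065, 1.46, 0.022, 1.35, -0.088], TCP at [0.181, 0.598, 0.223] pointing down, gripper open.
Joint ranges: [-2.6, 2.6], [-0.5, 2.12], [-1.47, 1.34], [0.16, 2.42], [-1.27, 4.41], [0.06, 2.06], [-2.6, 2.6]. Speed limits (rad/s): [2.22, 2.22, 2.79, 2.79, 3.14, 3.14, 3.14].

## Interface

Orientations are given as a unit quaternion [x, y, z, w].
In Python, from bench import r gives the robot as it stands.
- The arm moves only by the tool drive_tool, never from a script. Its argument "moves" is a list that holds one entry, the list of rows, each a list of 7 numbers: the shift along the tool's x, y, z in m, then the turn, a rotation vector about the tool's x, y, z in rad, then the opening, from 0 (shut) to 1 (fully open). In form: [[[tx, ty, tz, ax, ay, az, jaw], ...]]. A call has 1 to 10 rows; each row shifts and turns the commanded pose from where the row before left it, along the tool's axes as they then stand; what a row does not reach is not made up. A row lasts 1/10 s, in which the tool goes at most 50 mm and 8.59 degrees, less where a joint would pass 70% of its speed; a pose out of reach is approached as far as the arm can. A call is refused whole if a number of a shift passes 0.05 or a number of a turn 0.15, either way. A call with a gripper value outside its range is refused whole. The fingers move at their own pace and stop on an object; "squeeze" is the grip in N (left out, the last holds). Time passes only in rows, so rows that do not move let the fingers close. It gives the time, the measured TCP pose, the force, the opening and the grip force at its end, in the units of the state.
- r.read_state(): the state, without advancing time (a new reading comes with each control period).
- r.camera(name): name is "scene" or "side" or "wrist"; returns the picture (400x640x3 uint8, red, green, blue); there is no depth.
- r.camera_info(name): a dict with "mtx" (3x3 intrinsics, pixels), "rvec" (rotation vector, rad) and "tvec" (3), from world to camera coordinates, as OpenCV has them; the wrist camera has in their place "T_tool_cam" (4x4, takes a point from camera to tool coordinates, whose origin is the TCP and whose axes are the flange's). Camera axes: x right, y down, z forward; pixel columns grow to the right and rows downward; lengths in m; the calibration is good to about 2 mm. A picture is of the moment at which its call begins: read the wrist's pose just before it. camera_info takes no time and is no camera call.
- r.close_job(): hands the job in; it is judged then, once.
Trained networks look in the newest picture that a camera, given by its name, has taken for a name from the list of things; names that differ only in an ending like _2 or _b are one class to them, and where a whole thing is asked for, a point or a joint stands for the part that bears it (a point fixed in the world has none). Each returns a list of dicts, best first, with "conf" (0 to 1); they miss things now and then, are a little off and sometimes report something else, mostly with a low value. They report only what shows in the picture. A call takes as long as a camera call.
- r.find_in(camera, query): "bbox" ([left, top, right, bottom] in pixels, round what is visible of it).
- r.place_of(camera, query): "at" ([column, row] in pixels: a listed point, or the origin of a listed thing).
The state is a dict: "time": time; "joint_positions": joint angles; "joint_vel": joint speeds; "joint_torque": joint torques, N m; "ee_pos": TCP position; "eef_rot": TCP orientation; "ft_force": force on the tool from outside, world axes, zero at the start; "torque": the same for the moment, N m; "width": finger opening in m; "grip_force": force on a finger pad.
Only numpy, scipy, OpenCV 4.12 (cv2) and the standard library are available. Lean on these libraries where they do the work, as an engineer would, in place of code of your own. Each camera call takes 0.05 s, during which the arm holds its last target. There are 200 camera calls.

## Working session

There is one attempt and no reset: what is moved stays moved. The work goes in short steps, Python scripts to look and compute and a tool call to move; the robot and the scene stay as the last step left them, time stands still between calls to the robot, and variables do not carry over. Pictures are saved under pics/ and viewed, at most 10 in all, crops included, and the job is handed in when it is done.

Besides the shell and the picture viewer there is one more tool, called after "Call:" as name([rows], argument=value, ...), one row to a line, values as JSON. drive_tool: Moves the arm, as the interface text tells. Its arguments: {"type":"object","properties":{"moves":{"type":"array"},"squeeze":{"type":"number"}},"required":["moves"]}

```bash
ls; mkdir -p pics; cat > h.py <<'E'
import numpy as np, cv2
from scipy.spatial.transform import Rotation as R
from bench import r
def ray(cam,px,st=None):
    i=r.camera_info(cam); K=np.array(i["mtx"])
    d=np.linalg.inv(K)@[px[0],px[1],1]
    if cam=="wrist":
        st=st or r.read_state(); T=np.array(i["T_tool_cam"]); Rt=R.from_quat(st["eef_rot"]).as_matrix()
        return Rt@T[:3,3]+st["ee_pos"], Rt@T[:3,:3]@d
    M=cv2.Rodrigues(np.array(i["rvec"],float))[0]
    return -M.T@np.array(i["tvec"]).ravel(), M.T@d
def at_z(cam,px,z,st=None):
    o,d=ray(cam,px,st); return o+d*(z-o[2])/d[2]
def proj(cam,p):
    i=r.camera_info(cam); return cv2.projectPoints(np.array(p,float).reshape(-1,3),np.array(i["rvec"],float),np.array(i["tvec"],float),np.array(i["mtx"],float),None)[0].reshape(-1,2)
E
python3 - <<'E'
from h import *
for c in("scene","side"):
    im=r.camera(c); cv2.imwrite(f"pics/{c}0.png",im[:,:,::-1])
    for q,z in(("organiser",0),("tin_bin",.004),("tin_bin_handle",.068),("tin_bin_lip",.049),("tray",0),("cap_bin",.004),("cork_bin",.004),("dark_lid_jar",0),("alu_flask",0),("brown_bottle",0)):
        for o in r.place_of(c,q)[:2]: print(c,q,np.round(o["at"],1),round(o["conf"],2),at_z(c,o["at"],z).round(3))
s=r.read_state();print(s["time"],s["ee_pos"],s["eef_rot"],s["width"],s["ft_force"]);print(r.camera_info("wrist"))
E
```

```text
pics
scene organiser [255.  174.9] 0.85 [0.557 0.295 0.   ]
scene tin_bin [252.5 177.1] 0.72 [0.542 0.281 0.004]
scene tin_bin [247.8 157.1] 0.57 [0.58  0.409 0.004]
scene tin_bin_handle [248.9 154.9] 0.83 [0.551 0.315 0.068]
scene tin_bin_lip [229.7 169.2] 0.84 [0.474 0.294 0.049]
scene tray [349.8 288.5] 0.8 [ 0.544 -0.268  0.   ]
scene tray [251.  162.7] 0.75 [0.577 0.374 0.   ]
scene cap_bin [248.9 165.1] 0.57 [0.562 0.357 0.004]
scene cap_bin [233.7 167.8] 0.21 [0.511 0.367 0.004]
scene cork_bin [259.7 186.1] 0.9 [0.54  0.221 0.004]
scene dark_lid_jar [408.9 240.7] 0.94 [ 0.773 -0.214  0.   ]
scene alu_flask [310.1 162.3] 0.62 [0.753 0.27  0.   ]
scene brown_bottle [331.2 180.4] 0.61 [0.754 0.136 0.   ]
side organiser [304.5 316.3] 0.72 [0.551 0.294 0.   ]
side tin_bin [300.6 314.7] 0.66 [0.558 0.296 0.004]
side tin_bin [301.9 316.6] 0.63 [0.554 0.299 0.004]
side tin_bin_handle [302.  295.1] 0.97 [0.555 0.291 0.068]
side tin_bin_lip [332.9 318.3] 0.74 [0.484 0.306 0.049]
side tray [375.3 168.1] 0.63 [ 0.55  -0.249  0.   ]
side cap_bin [286.  335.6] 0.86 [0.567 0.349 0.004]
side 
[... 199 characters left out ...]
0.773 0.121 0.   ]
1.1 [0.18095678 0.59825674 0.22258801] [ 1.46346009e-01  9.89233462e-01  5.77177322e-05 -5.83614801e-06] 0.08668725676865759 [-0.79089911 -0.50438512  0.20615065]
{'mtx': array([[331.14807934,   0.        , 322.2735732 ],
       [  0.        , 331.14807934, 200.38656094],
       [  0.        ,   0.        ,   1.        ]]), 'T_tool_cam': array([[-6.77923449e-04, -9.53995536e-01, -2.99820042e-01,
         8.22348699e-02],
       [ 9.99999671e-01, -5.13037427e-04, -6.28669818e-04,
         3.93929583e-04],
       [ 4.45929297e-04, -2.99820370e-01,  9.53995570e-01,
        -1.61754470e-01],
       [ 0.00000000e+00,  0.00000000e+00,  0.00000000e+00,
         1.00000000e+00]])}
```

View pics/scene0.png

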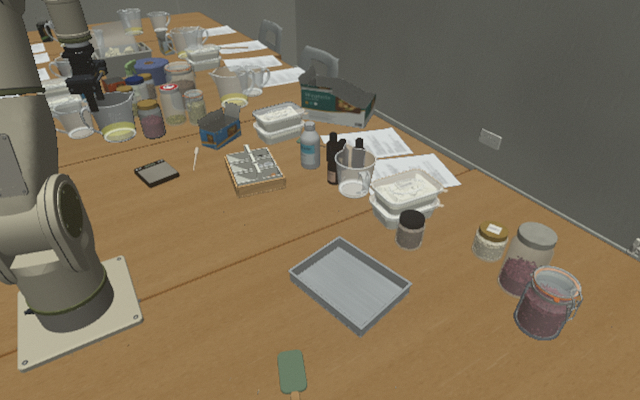

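View pics/side0.png

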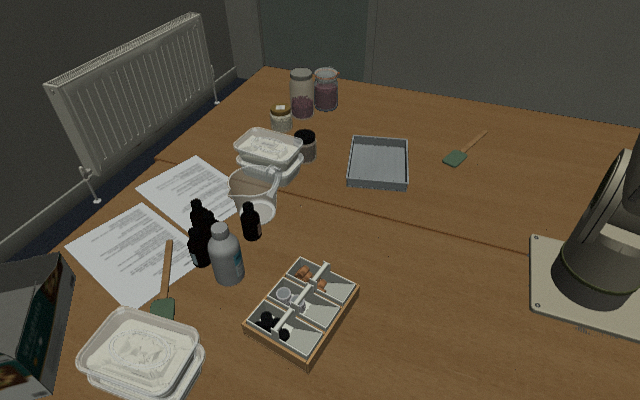

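The scene shows the organiser on the left (about 255,172) and the tray on the right (350,285). The side view shows the tin bin in the middle bay (301,300), between the corks and the caps. On the way over, I'll tilt the tool briefly to see how the wrist responds.

Call:
drive_tool([
  [[-0.03, -0.012, 0, 0, 0.14, 0, 1], [-0.03, -0.012, 0, 0, 0.14, 0, 1], [0, 0, 0, 0, 0, 0, 1]],
])

```text
time: 1.4
ee_pos: [0.2426, 0.5523, 0.2168]
eef_rot: [0.153, 0.978, 0.021, -0.138]
ft_force: [1.9, 0.2, 0.3]
width: 0.0872
grip_force: 0.0
```

```bash
python3 -c "
from h import *
s=r.read_state();print(np.round(s['joint_positions'],3),s['ee_pos'],s['eef_rot'],s['time'])"
```

```text
[-1.045  0.334 -0.038  1.498 -0.267  1.37   0.241] [0.2426114  0.55227508 0.21678194] [ 0.15338282  0.97831214  0.02050862 -0.13768973] 1.4
```

```bash
cat >> h.py <<'E'
def down(az,tilt=0):
    "tool down with tool y at azimuth az; then tilt about tool y"
    y=np.array([np.cos(az),np.sin(az),0]); z=np.array([0,0,-1.]); return R.from_matrix(np.c_[np.cross(y,z),y,z])*R.from_rotvec([0,tilt,0])
def go(p=None,rot=None,cmd=None):
    "tool-frame shift to p (before turning) and the turn to rot"
    s=r.read_state(); c=R.from_quat(s["eef_rot"])
    print("t",round(s["time"],2),"pos",s["ee_pos"].round(4),"y az",np.round(np.arctan2(*c.as_matrix()[[1,0],1]),3),"tilt",np.round(np.arccos(-c.as_matrix()[2,2]),3),"q",np.round(s["joint_positions"],2),"F",np.round(s["ft_force"],1),"w",round(s["width"],4),"g",np.round(s["grip_force"],1))
    if p is not None:
        d=c.inv().apply(np.array(p)-s["ee_pos"]); print("shift",d.round(4),"len",np.linalg.norm(d).round(3))
    if rot is not None: print("turn",(c.inv()*rot).as_rotvec().round(4), "shift after turn",(rot.inv().apply(np.array(p)-s["ee_pos"]).round(4) if p is not None else ""))
E
python3 -c "
from h import *
go([.54,.30,.25],down(.98,.28))"
```

```text
t 1.4 pos [0.2426 0.5523 0.2168] y az 1.26 tilt 0.279 q [-1.04  0.33 -0.04  1.5  -0.27  1.37  0.24] F [1.9 0.2 0.3] w 0.0872 g 0.0
shift [-0.3372 -0.1493 -0.131 ] len 0.391
turn [-0.0793  0.001   0.2686] shift after turn [-0.3632 -0.0439 -0.139 ]
```

Call:
drive_tool([
  [[-0.034, -0.015, -0.013, 0, 0, 0, 1], [-0.034, -0.015, -0.013, 0, 0, 0, 1], [-0.034, -0.015, -0.013, 0, 0, 0, 1], [-0.034, -0.015, -0.013, 0, 0, 0, 1], [-0.034, -0.015, -0.013, 0, 0, 0, 1], [-0.034, -0.015, -0.013, 0, 0, 0, 1], [-0.034, -0.015, -0.013, 0, 0, 0, 1], [-0.034, -0.015, -0.013, 0, 0, 0, 1], [-0.034, -0.015, -0.013, 0, 0, 0, 1], [-0.034, -0.015, -0.013, 0, 0, 0, 1]],
])

```text
time: 2.4
ee_pos: [0.536, 0.3082, 0.2495]
eef_rot: [0.145, 0.98, 0.02, -0.138]
ft_force: [0.4, 0.6, -0.2]
width: 0.0868
grip_force: 0.0
```

Call:
drive_tool([
  [[0, 0, 0, -0.04, 0, 0.134, 1], [0, 0, 0, -0.04, 0, 0.134, 1], [0, 0, 0, 0, 0.14, 0, 1], [0, 0, 0, 0, 0.14, 0, 1], [0, 0, 0, 0, 0.14, 0, 1], [0, 0, 0, 0, 0.14, 0, 1], [0, 0, 0, 0, 0.14, 0, 1], [0, 0, 0, 0, 0.14, 0, 1], [0, 0, 0, 0, 0.14, 0, 1], [0, 0, 0, 0, 0.14, 0, 1]],
])

```text
time: 3.4
ee_pos: [0.533, 0.3116, 0.2428]
eef_rot: [0.226, 0.761, 0.167, -0.585]
ft_force: [-1.0, 0.4, -3.0]
width: 0.087
grip_force: 0.0
```

```bash
python3 -c "
from h import *
go([.54,.30,.25],down(.98,1.4))"
```

```text
t 3.4 pos [0.533  0.3116 0.2428] y az 1.001 tilt 1.308 q [-0.02  1.01 -0.41  0.94 -0.7   2.05  0.53] F [-1.   0.4 -3. ] w 0.087 g 0.0
shift [ 0.0037 -0.0061 -0.0136] len 0.015
turn [-0.0228  0.0916 -0.0049] shift after turn [ 0.005  -0.0058 -0.0133]
```

Call:
drive_tool([
  [[0, 0, 0, 0, 0.0, 0, 1], [0, 0, 0, 0, 0.1, 0, 1], [0, 0, 0, 0, 0, 0, 1]],
])

```text
time: 3.7
ee_pos: [0.5325, 0.3113, 0.2403]
eef_rot: [0.217, 0.73, 0.178, -0.623]
ft_force: [-0.5, 0.6, -1.2]
width: 0.0871
grip_force: 0.0
```

```bash
python3 -c "
from h import *
go([.54,.30,.25],down(.98,1.5))"
```

```text
t 3.7 pos [0.5325 0.3113 0.2403] y az 1.002 tilt 1.41 q [ 0.06  1.09 -0.58  0.93 -0.66  2.05  0.45] F [-0.5  0.6 -1.2] w 0.0871 g 0.0
shift [ 0.0076 -0.0056 -0.0138] len 0.017
turn [-0.0228  0.09   -0.0092] shift after turn [ 0.0088 -0.0052 -0.0132]
```

Call:
drive_tool([
  [[0, 0, 0, 0, -0.141, 0, 1], [0, 0, 0, 0, -0.141, 0, 1], [0, 0, 0, 0, -0.141, 0, 1], [0, 0, 0, 0, -0.141, 0, 1], [0, 0, 0, 0, -0.141, 0, 1], [0, 0, 0, 0, -0.141, 0, 1], [0, 0, 0, 0, -0.141, 0, 1], [0, 0, 0, 0, -0.141, 0, 1], [0, 0, 0, 0, -0.141, 0, 1], [0, 0, 0, 0, -0.141, 0, 1]],
])

```text
time: 4.7
ee_pos: [0.5338, 0.3106, 0.2482]
eef_rot: [0.281, 0.96, -0.003, 0.007]
ft_force: [-0.5, 0.3, -0.4]
width: 0.0873
grip_force: 0.0
```

Call:
drive_tool([
  [[0, 0, 0, 0, 0, 0.147, 0.6], [0, 0, 0, 0, 0, 0.147, 0.6], [0, 0, 0, 0, 0, 0.147, 0.6], [0, 0, 0, 0, 0, 0.147, 0.6], [0, 0, 0, 0, 0, 0.147, 0.6], [0, 0, 0, 0, 0, 0.147, 0.6], [0, 0, 0, 0, 0, 0.147, 0.6], [0, 0, 0, 0, 0, 0.147, 0.6], [0, 0, 0, 0, 0, 0, 0.6], [0, 0, 0, 0, 0, 0, 0.6]],
])

```text
time: 5.7
ee_pos: [0.533, 0.3112, 0.2458]
eef_rot: [0.765, 0.645, -0.002, 0.004]
ft_force: [-0.3, -0.5, -0.0]
width: 0.0523
grip_force: 0.0
```

```bash
python3 - <<'E'
from h import *
s=r.read_state()
im=r.camera("wrist"); cv2.imwrite("pics/w1.png",im[:,:,::-1])
go([.555,.291,.25],down(-.18))
for q,z in(("tin_bin",.004),("tin_bin_handle",.068),("tin_bin_lip",.049),("organiser",0),("cap_bin",.004),("cork_bin",.004)):
    for o in r.place_of("wrist",q)[:2]: print(q,np.round(o["at"],1),round(o["conf"],2),at_z("wrist",o["at"],z,s).round(4))
E
```

```text
t 5.75 pos [0.5329 0.3114 0.2452] y az -0.17 tilt 0.008 q [-0.4   0.32 -0.26  1.44  0.09  1.4  -0.84] F [-1.3 -0.5  0.5] w 0.0523 g 0.0
shift [-0.0164  0.0253 -0.0046] len 0.03
turn [0.003  0.0077 0.0101] shift after turn [-0.0161  0.0254 -0.0048]
tin_bin [339.5 178.1] 0.86 [0.5529 0.291  0.004 ]
tin_bin_handle [345.8 192.3] 0.58 [0.5563 0.2909 0.068 ]
tin_bin_lip [280.7 186.2] 0.82 [0.486  0.3046 0.049 ]
cap_bin [344.3 126.5] 0.88 [0.5683 0.3526 0.004 ]
cap_bin [497.7 176.3] 0.61 [0.7485 0.2595 0.004 ]
cork_bin [338.5 223.2] 0.97 [0.5423 0.2313 0.004 ]
cork_bin [343.7 195.1] 0.58 [0.5548 0.2681 0.004 ]
```

View pics/w1.png

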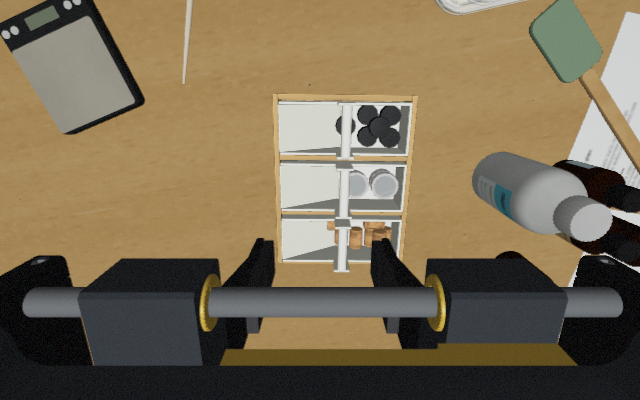

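The wrist view shows the tin bin in the middle bay: its bar is at column 345 (rows 165–215), and the two tin stacks are at (358,183) and (384,183). The frame is almost aligned with the tool. Next I'll refine the yaw from the edge lines.

```bash
cat >> h.py <<'E'
def yaws(im,st,zs=.04,box=(265,85,425,275)):
    g=cv2.cvtColor(im,cv2.COLOR_RGB2GRAY)
    L=cv2.createLineSegmentDetector().detect(g)[0].reshape(-1,4); out=[]
    for l in L:
        if np.hypot(l[2]-l[0],l[3]-l[1])<40 or min(l[0],l[2])<box[0] or max(l[0],l[2])>box[2] or min(l[1],l[3])<box[1] or max(l[1],l[3])>box[3]: continue
        a,b=at_z("wrist",l[:2],zs,st),at_z("wrist",l[2:],zs,st); d=b-a; y=np.arctan2(d[1],d[0]); y=(y+np.pi/4)%(np.pi/2)-np.pi/4
        out.append((y,np.linalg.norm(d)));print(l.round(0),a[:2].round(4),b[:2].round(4),"yaw",y.round(4))
    o=np.array(out);print("median",np.median(o[:,0]),"wmean",(o[:,0]*o[:,1]).sum()/o[:,1].sum())
E
python3 - <<'E'
from h import *
s=r.read_state(); im=cv2.imread("pics/w1.png")[:,:,::-1].copy(); yaws(im,s)
E
```

```text
[342. 106. 341. 157.] [0.5664 0.3788] [0.5566 0.3249] yaw -0.1798
[349. 198. 391. 199.] [0.5587 0.2757] [0.6056 0.2665] yaw -0.1933
[409. 107. 405. 152.] [0.6359 0.3653] [0.6271 0.3182] yaw -0.1847
[403. 168. 400. 208.] [0.6236 0.3003] [0.6149 0.2536] yaw -0.1838
[333. 218. 281. 218.] [0.5363 0.2546] [0.4754 0.2654] yaw -0.174
[412. 103. 356. 102.] [0.6394 0.369 ] [0.581  0.3799] yaw -0.1851
[333. 163. 279. 162.] [0.5469 0.3193] [0.4881 0.3307] yaw -0.1917
[398. 209. 351. 209.] [0.6128 0.2526] [0.5583 0.2627] yaw -0.1827
[332. 259. 284. 259.] [0.526  0.2021] [0.4686 0.2119] yaw -0.1692
[282. 151. 339. 146.] [0.4936 0.3431] [0.5568 0.3367] yaw -0.0999
[403. 153. 352. 152.] [0.6251 0.3174] [0.5694 0.3282] yaw -0.1908
[333. 208. 283. 208.] [0.5383 0.267 ] [0.4809 0.2769] yaw -0.171
[402. 219. 351. 218.] [0.6159 0.2394] [0.5565 0.2507] yaw -0.1866
[282. 207. 338. 198.] [0.4797 0.2782] [0.546  0.2785] yaw 0.0044
[336. 101. 278. 101.] [0.5603 0.3841] [0.5006 0.3948] yaw -0.1768
[407. 164. 353. 163.] [0.628  0.3041] [0.5689 0.3156] yaw -0.1923
[284. 258. 336. 245.] [0.4688 0.2134] [0.5337 0
[... 489 characters left out ...]
 331. 263.] [0.4601 0.2089] [0.5237 0.1972] yaw -0.1818
[354. 156. 408. 156.] [0.5715 0.3236] [0.6302 0.3133] yaw -0.1737
[352. 213. 402. 214.] [0.5589 0.2567] [0.6165 0.2462] yaw -0.179
[409.  95. 277.  93.] [0.6375 0.3771] [0.5011 0.4029] yaw -0.1868
[283. 212. 333. 213.] [0.4798 0.2718] [0.5374 0.2612] yaw -0.1804
[272.  94. 274. 168.] [0.4958 0.4026] [0.4812 0.3253] yaw -0.187
[403. 223. 413. 120.] [0.6172 0.2341] [0.639  0.3505] yaw -0.1852
[278. 106. 278. 147.] [0.4992 0.3905] [0.4908 0.3477] yaw -0.195
[275. 194. 277. 234.] [0.4752 0.2951] [0.4663 0.2458] yaw -0.1777
[314.  99. 368.  99.] [0.5387 0.3906] [0.5944 0.3805] yaw -0.1795
median -0.1811153513408823 wmean -0.16552097853740386
```

```bash
python3 -c "
from h import *
go([.5555,.2912,.12],down(-.182))"
```

```text
t 6.05 pos [0.5327 0.3118 0.2434] y az -0.173 tilt 0.009 q [-0.4   0.32 -0.27  1.44  0.09  1.4  -0.84] F [0.7 0.1 0.3] w 0.0524 g 0.0
shift [-0.0152  0.0259  0.1235] len 0.127
turn [0.0003 0.0089 0.0089] shift after turn [-0.0161  0.0261  0.1234]
```

Call:
drive_tool([
  [[0, 0, 0, 0, 0.009, 0.009, 0.6], [-0.0032, 0.0052, 0.025, 0, 0, 0, 0.6], [-0.0032, 0.0052, 0.025, 0, 0, 0, 0.6], [-0.0032, 0.0052, 0.025, 0, 0, 0, 0.6], [-0.0032, 0.0052, 0.025, 0, 0, 0, 0.6], [-0.0032, 0.0052, 0.023, 0, 0, 0, 0.6], [0, 0, 0, 0, 0, 0, 0.6], [0, 0, 0, 0, 0, 0, 0.6]],
])

```text
time: 6.85
ee_pos: [0.5554, 0.2915, 0.1208]
eef_rot: [0.769, 0.639, 0.0, -0.0]
ft_force: [1.0, 0.5, 0.9]
width: 0.0522
grip_force: 0.0
```

```bash
python3 - <<'E'
from h import *
s=r.read_state(); im=r.camera("wrist"); cv2.imwrite("pics/w2.png",im[:,:,::-1])
for q,z in(("tin_bin_handle",.068),("tin_bin_lip",.049),("cork_bin",.004),("cap_bin",.004),("tin_bin",.004)):
    for o in r.place_of("wrist",q)[:1]: print(q,np.round(o["at"],1),round(o["conf"],2),at_z("wrist",o["at"],z,s).round(4))
go([.5555,.2912,.049],down(-.182))
E
```

```text
tin_bin_handle [318.5 226.7] 0.88 [0.5527 0.2883 0.068 ]
tin_bin_lip [223.8 214.6] 0.6 [0.4831 0.3034 0.049 ]
cork_bin [319.  261.2] 0.59 [0.5412 0.2289 0.004 ]
cap_bin [318.9 122.2] 0.79 [0.5647 0.3536 0.004 ]
tin_bin [322.  192.7] 0.82 [0.5562 0.294  0.004 ]
t 7.15 pos [0.5557 0.292  0.1215] y az -0.183 tilt 0.002 q [-0.36  0.42 -0.25  1.57  0.11  1.17 -0.82] F [ 0.3 -1.1 -1. ] w 0.052 g 0.0
shift [-0.0009 -0.0001  0.0725] len 0.073
turn [ 0.0016 -0.0012 -0.0006] shift after turn [-0.0008 -0.      0.0725]
```

View pics/w2.png

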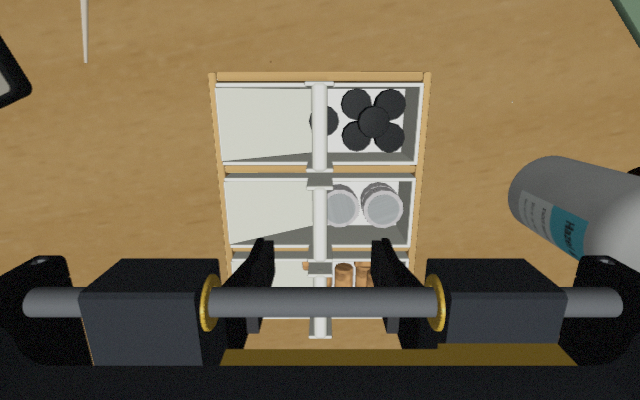

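The bar sits at column 319, midway between the fingers (263 and 378), so I'll go straight down.

Call:
drive_tool([
  [[-0.001, 0, 0.018, 0, 0, 0, 0.6], [0, 0, 0.018, 0, 0, 0, 0.6], [0, 0, 0.018, 0, 0, 0, 0.6], [0, 0, 0.014, 0, 0, 0, 0.6], [0, 0, 0.004, 0, 0, 0, 0.6], [0, 0, 0, 0, 0, 0, 0.6]],
])

```text
time: 7.75
ee_pos: [0.5551, 0.2905, 0.0483]
eef_rot: [0.769, 0.64, -0.0, 0.0]
ft_force: [-1.0, -0.9, 0.9]
width: 0.0521
grip_force: 0.0
```

Call:
drive_tool([
  [[0, 0, 0, 0, 0, 0, 0.3], [0, 0, 0, 0, 0, 0, 0.2], [0, 0, 0, 0, 0, 0, 0.05], [0, 0, 0, 0, 0, 0, 0], [0, 0, 0, 0, 0, 0, 0], [0, 0, 0, 0, 0, 0, 0]],
], squeeze=25)

```text
time: 8.35
ee_pos: [0.5552, 0.2905, 0.0485]
eef_rot: [0.769, 0.64, 0.0, 0.0]
ft_force: [-1.1, 0.3, 2.1]
width: 0.0126
grip_force: 1.1
```

```bash
python3 -c "
from h import *
go([.5555,.2912,.049],down(-.182))"
```

```text
t 8.35 pos [0.5552 0.2905 0.0485] y az -0.183 tilt 0.0 q [-0.37  0.49 -0.24  1.63  0.13  1.03 -0.83] F [-1.1  0.3  2.1] w 0.0126 g 1.1
shift [ 0.0008  0.0001 -0.0005] len 0.001
turn [ 0.0004 -0.0002 -0.0009] shift after turn [ 0.0008  0.0001 -0.0005]
```

Then a slow straight lift, after letting the grip settle.

Call:
drive_tool([
  [[0, 0, 0, 0, 0, 0, 0], [0, 0, 0, 0, 0, 0, 0], [0, 0, 0, 0, 0, 0, 0], [0, 0, -0.002, 0, 0, 0, 0], [0, 0, -0.004, 0, 0, 0, 0], [0, 0, -0.004, 0, 0, 0, 0]],
], squeeze=25)

```text
time: 8.95
ee_pos: [0.5551, 0.2902, 0.0584]
eef_rot: [0.769, 0.639, -0.0, 0.0]
ft_force: [-1.1, 0.0, -3.5]
width: 0.0098
grip_force: 25.1
```

```bash
python3 -c "
from h import *
go([.5555,.2912,.15],down(-.182))"
```

```text
t 8.95 pos [0.5551 0.2902 0.0584] y az -0.183 tilt 0.0 q [-0.37  0.48 -0.24  1.62  0.13  1.05 -0.83] F [-1.1  0.  -3.5] w 0.0098 g 25.1
shift [ 0.001   0.0002 -0.0916] len 0.092
turn [ 0.      0.0002 -0.0011] shift after turn [ 0.001   0.0002 -0.0916]
```

Call:
drive_tool([
  [[0, 0, -0.006, 0, 0, 0, 0], [0, 0, -0.007, 0, 0, 0, 0], [0, 0, -0.007, 0, 0, 0, 0], [0, 0, -0.007, 0, 0, 0, 0], [0, 0, -0.008, 0, 0, 0, 0], [0, 0, -0.01, 0, 0, 0, 0], [0, 0, -0.012, 0, 0, 0, 0], [0, 0, -0.012, 0, 0, 0, 0], [0, 0, -0.012, 0, 0, 0, 0], [0, 0, -0.008, 0, 0, 0, 0]],
])

```text
time: 9.95
ee_pos: [0.5556, 0.2907, 0.1491]
eef_rot: [0.769, 0.64, 0.001, 0.0]
ft_force: [0.7, -0.5, -2.7]
width: 0.0101
grip_force: 25.0
```

```bash
python3 - <<'E'
from h import *
im=r.camera("side"); a=im[180:380,200:460]
im=r.camera("scene"); b=im[80:280,180:440]
cv2.imwrite("pics/lift.png",cv2.resize(np.hstack([a,b])[:,:,::-1],None,fx=1.5,fy=1.5))
print([ (np.round(o["at"]),o["conf"]) for o in r.place_of("scene","tray")[:2]])
for c in("scene","side"):
  im=r.camera(c)
  print(c,[(o["bbox"],o["conf"]) for o in r.find_in(c,"tray")[:1]])
go([.53,0.02,.145],down(1.45))
E
```

```text
[(array([350., 286.]), 0.8)]
scene [([291.4, 239.2, 411.6, 340.0], 0.81)]
side [([345.0, 137.9, 409.2, 190.4], 0.79)]
t 10.3 pos [0.5549 0.2902 0.1467] y az -0.183 tilt 0.001 q [-0.36  0.4  -0.25  1.54  0.1   1.21 -0.81] F [-1.1 -0.3 -2.7] w 0.0095 g 25.0
shift [-0.2702  0.0247  0.0018] len 0.271
turn [-8.000e-04  1.000e-04 -1.633e+00] shift after turn [-0.0079 -0.2713  0.0017]
```

View pics/lift.png

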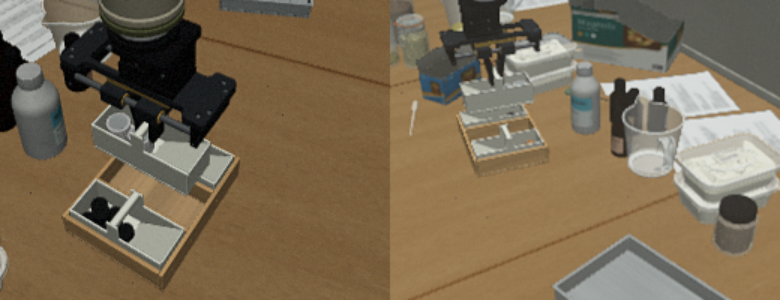

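The bin is up, level, with the tins in it, and the neighbours are still seated. I'll carry it to the bare centre and turn it so the lip faces the tray.

Call:
drive_tool([
  [[-0.02, 0.003, 0, 0, 0, 0, 0], [-0.034, 0.0056, 0, 0, 0, 0, 0], [-0.036, 0.006, 0, 0, 0, 0, 0], [-0.036, 0.006, 0, 0, 0, 0, 0], [-0.036, 0.006, 0, 0, 0, 0, 0], [-0.036, 0.006, 0, 0, 0, 0, 0], [-0.036, 0.006, 0, 0, 0, 0, 0], [-0.025, 0.004, 0, 0, 0, 0, 0], [-0.012, 0.002, 0, 0, 0, 0, 0], [0, 0, 0, 0, 0, 0, 0]],
])

```text
time: 11.3
ee_pos: [0.5497, 0.0144, 0.1471]
eef_rot: [0.77, 0.639, -0.0, 0.0]
ft_force: [-0.0, 0.6, -2.1]
width: 0.0097
grip_force: 25.0
```

Call:
drive_tool([
  [[0, 0, 0, 0, 0, -0.08, 0], [0, 0, 0, 0, 0, -0.13, 0], [0, 0, 0, 0, 0, -0.14, 0], [0, 0, 0, 0, 0, -0.14, 0], [0, 0, 0, 0, 0, -0.14, 0], [0, 0, 0, 0, 0, -0.14, 0], [0, 0, 0, 0, 0, -0.14, 0], [0, 0, 0, 0, 0, -0.14, 0], [0, 0, 0, 0, 0, -0.14, 0], [0, 0, 0, 0, 0, -0.14, 0]],
])

```text
time: 12.3
ee_pos: [0.5498, 0.0185, 0.1473]
eef_rot: [0.206, 0.979, 0.001, 0.0]
ft_force: [0.5, 0.3, -2.9]
width: 0.0099
grip_force: 25.0
```

Call:
drive_tool([
  [[0, 0, 0, 0, 0, -0.14, 0], [0, 0, 0, 0, 0, -0.11, 0], [0, 0, 0, 0, 0, 0, 0], [0, 0, 0, 0, 0, 0, 0]],
])

```text
time: 12.7
ee_pos: [0.5498, 0.0174, 0.1473]
eef_rot: [0.088, 0.996, 0.0, 0.0]
ft_force: [-0.2, -0.7, -3.0]
width: 0.0094
grip_force: 25.0
```

```bash
python3 -c "
from h import *
go([.55,.015,.046],down(1.4))"
```

```text
t 12.7 pos [0.5498 0.0174 0.1473] y az 1.395 tilt 0.001 q [ 0.14  0.24 -0.29  1.75  0.07  1.17  1.22] F [-0.2 -0.7 -3. ] w 0.0094 g 25.0
shift [-0.0006 -0.0024  0.1013] len 0.101
turn [ 0.0007  0.0002 -0.0046] shift after turn [-0.0006 -0.0023  0.1013]
```

Call:
drive_tool([
  [[0, 0, 0.01, 0, 0, 0, 0], [0, 0, 0.018, 0, 0, 0, 0], [0, 0, 0.02, 0, 0, 0, 0], [0, 0, 0.02, 0, 0, 0, 0], [0, 0, 0.016, 0, 0, 0, 0], [0, 0, 0.01, 0, 0, 0, 0], [0, 0, 0.004, 0, 0, 0, 0], [0, 0, 0.001, 0, 0, 0, 0], [0, 0, 0.001, 0, 0, 0, 0], [0, 0, 0, 0, 0, 0, 0]],
])

```text
time: 13.7
ee_pos: [0.5503, 0.0159, 0.048]
eef_rot: [0.087, 0.996, 0.0, 0.001]
ft_force: [0.3, -0.2, -3.0]
width: 0.0096
grip_force: 25.0
```

Call:
drive_tool([
  [[0, 0, 0.001, 0, 0, 0, 0], [0, 0, 0.001, 0, 0, 0, 0], [0, 0, 0.0005, 0, 0, 0, 0], [0, 0, 0, 0, 0, 0, 0]],
])

```text
time: 14.1
ee_pos: [0.5498, 0.0158, 0.0449]
eef_rot: [0.087, 0.996, 0.0, 0.0]
ft_force: [0.3, 0.5, -2.4]
width: 0.0098
grip_force: 25.0
```

Call:
drive_tool([
  [[0, 0, 0.0007, 0, 0, 0, 0], [0, 0, 0.0005, 0, 0, 0, 0], [0, 0, 0, 0, 0, 0, 0]],
])

```text
time: 14.4
ee_pos: [0.5499, 0.0159, 0.0444]
eef_rot: [0.087, 0.996, -0.0, 0.0]
ft_force: [-4.4, -0.7, 5.6]
width: 0.0097
grip_force: 25.0
```

Call:
drive_tool([
  [[0, 0, 0, 0, 0, 0, 0.3], [0, 0, 0, 0, 0, 0, 0.6], [0, 0, 0, 0, 0, 0, 0.6], [0, 0, -0.005, 0, 0, 0, 0.6], [0, 0, -0.015, 0, 0, 0, 0.6], [0, 0, -0.03, 0, 0, 0, 0.8], [0, 0, -0.03, 0, 0, 0, 1], [0, 0, -0.03, 0, 0, 0.1, 1], [0, 0, -0.02, 0, 0, 0.14, 1], [0, 0, 0, 0, 0, 0.14, 1]],
])

```text
time: 15.4
ee_pos: [0.5516, 0.0161, 0.1786]
eef_rot: [0.276, 0.961, 0.001, 0.003]
ft_force: [0.3, -0.2, -0.5]
width: 0.0813
grip_force: 0.0
```

Call:
drive_tool([
  [[0, 0, 0, 0, 0, 0.14, 1], [0, 0, 0, 0, 0, 0.14, 1], [0, 0, 0, 0, 0, 0.14, 1], [0, 0, 0, 0, 0, 0.14, 1], [0, 0, 0, 0, 0, 0.14, 1], [0, 0, 0, 0, 0, 0.14, 1], [0, 0, 0, 0, 0, 0.14, 1], [0, 0, 0, 0, 0, 0.14, 1], [0, 0, 0, 0, 0, 0.07, 1], [0, 0, 0, 0, 0, 0, 1]],
])

```text
time: 16.4
ee_pos: [0.55, 0.016, 0.175]
eef_rot: [0.766, 0.643, 0.001, 0.0]
ft_force: [0.4, -0.7, -0.2]
width: 0.0871
grip_force: 0.0
```

```bash
python3 - <<'E'
from h import *
s=r.read_state(); im=r.camera("wrist"); cv2.imwrite("pics/w3.png",im[:,:,::-1])
for q,z in(("tin_bin_handle",.064),("tin_bin_lip",.045),("tin_bin",.0)):
    for o in r.place_of("wrist",q)[:1]: print(q,np.round(o["at"],1),round(o["conf"],2),at_z("wrist",o["at"],z,s).round(4))
go([.55,.016,.013],down(-.176))
yaws(im,s,.045,(150,100,500,300))
E
```

```text
tin_bin_handle [321.3 196. ] 0.62 [0.5501 0.0173 0.064 ]
tin_bin_lip [320.3 260.6] 0.81 [ 0.5366 -0.0532  0.045 ]
tin_bin [320.5 176.1] 0.84 [0.5496 0.0199 0.    ]
t 16.6 pos [0.5498 0.0159 0.1742] y az -0.171 tilt 0.001 q [ 0.01  0.21 -0.14  1.72  0.03  1.21 -0.31] F [0.3 0.3 0.3] w 0.0869 g 0.0
shift [ 1.000e-04 -0.000e+00  1.612e-01] len 0.161
turn [ 0.0009 -0.0003  0.0048] shift after turn [2.000e-04 1.000e-04 1.612e-01]
[294. 181. 293. 117.] [0.5274 0.0303] [0.5373 0.0856] yaw -0.1771
[292. 208. 293. 258.] [0.52   0.0048] [ 0.511  -0.0459] yaw -0.1767
[296. 117. 298. 191.] [0.5404 0.085 ] [0.5289 0.0205] yaw -0.1759
[177. 285. 211. 256.] [ 0.3907 -0.0551] [ 0.4328 -0.03  ] yaw 0.5375
[346. 192. 347. 117.] [0.5719 0.0117] [0.5835 0.0774] yaw -0.1742
[418. 238. 454. 276.] [ 0.6334 -0.0455] [ 0.6646 -0.0933] yaw 0.5776
[350. 258. 352. 211.] [ 0.5661 -0.0557] [ 0.5745 -0.0072] yaw -0.1732
[351. 117. 349. 181.] [0.5866 0.0769] [0.5767 0.0215] yaw -0.1771
[346. 257. 346. 204.] [ 0.5623 -0.0536] [ 5.701e-01 -3.000e-04] yaw -0.146
[349. 204. 348. 256.] [ 0.5729 -0.0007] [ 0.5641 -0.0526
[... 662 characters left out ...]
7 0.0308] yaw -0.1767
[402. 223. 447. 216.] [ 0.6193 -0.0274] [ 0.6618 -0.0276] yaw -0.0051
[243. 248. 291. 240.] [ 0.4654 -0.0273] [ 0.5127 -0.0266] yaw 0.0128
[291. 245. 243. 253.] [ 0.5116 -0.0319] [ 0.4644 -0.0318] yaw -0.0017
[206. 258. 163. 266.] [ 0.427  -0.0313] [ 0.3833 -0.0321] yaw 0.0164
[498. 290. 351. 291.] [ 0.7077 -0.117 ] [ 0.5608 -0.0921] yaw -0.1678
[343. 204. 301. 204.] [5.676e-01 2.000e-04] [0.5288 0.0071] yaw -0.175
[351. 292. 263. 291.] [ 0.5607 -0.0928] [ 0.4736 -0.0772] yaw -0.1766
[304. 109. 349. 109.] [0.5483 0.0899] [0.586  0.0832] yaw -0.1745
[493. 215. 443. 224.] [ 0.7044 -0.035 ] [ 0.6577 -0.0351] yaw 0.0009
median -0.17454193761877956 wmean -0.10680645247213837
```

View pics/w3.png

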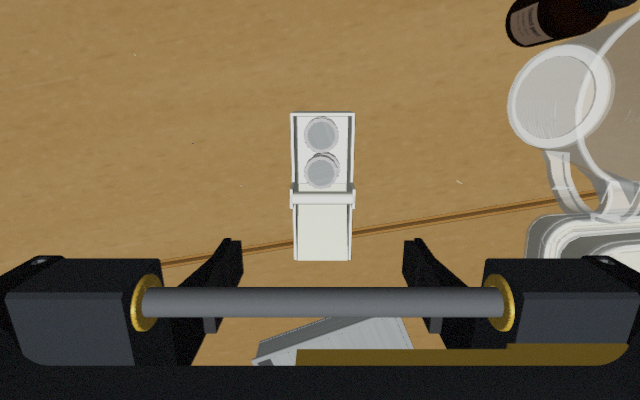

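The bin stands with its tins at (322,133) and (321,170) and the bar at row 196. I'll grip about 16 mm behind the bar, so the pads clear the handle legs and the gripper rides higher while pouring.

Call:
drive_tool([
  [[0.008, 0, 0.02, 0, 0, 0.004, 1], [0.0085, 0, 0.03, 0, 0, 0, 1], [0, 0, 0.03, 0, 0, 0, 1], [0, 0, 0.03, 0, 0, 0, 1], [0, 0, 0.025, 0, 0, 0, 1], [0, 0, 0.015, 0, 0, 0, 1], [0, 0, 0.007, 0, 0, 0, 1], [0, 0, 0.004, 0, 0, 0, 1], [0, 0, 0, 0, 0, 0, 1]],
])

```text
time: 17.5
ee_pos: [0.5531, 0.0322, 0.0132]
eef_rot: [0.767, 0.642, 0.0, 0.0]
ft_force: [-0.3, 0.4, -0.6]
width: 0.087
grip_force: 0.0
```

```bash
python3 -c "
from h import *
go([.5528,.032,.012],down(-.175))"
```

```text
t 17.5 pos [0.5531 0.0322 0.0132] y az -0.177 tilt 0.001 q [-0.02  0.4  -0.14  1.85  0.07  0.9  -0.37] F [-0.3  0.4 -0.6] w 0.087 g 0.0
shift [-0.0002 -0.0003  0.0012] len 0.001
turn [ 0.0011 -0.0003 -0.0018] shift after turn [-0.0002 -0.0003  0.0012]
```

Call:
drive_tool([
  [[0, 0, 0.001, 0, 0, 0, 0.8], [0, 0, 0, 0, 0, 0, 0.7], [0, 0, 0, 0, 0, 0, 0.6], [0, 0, 0, 0, 0, 0, 0.5], [0, 0, 0, 0, 0, 0, 0.5], [0, 0, 0, 0, 0, 0, 0.4], [0, 0, 0, 0, 0, 0, 0.4], [0, 0, 0, 0, 0, 0, 0.4], [0, 0, -0.003, 0, 0, 0, 0.4], [0, 0, -0.003, 0, 0, 0, 0.4]],
], squeeze=35)

```text
time: 18.5
ee_pos: [0.5523, 0.0321, 0.0175]
eef_rot: [0.767, 0.642, -0.0, -0.0]
ft_force: [0.5, -0.3, -2.3]
width: 0.0559
grip_force: 35.0
```

```bash
python3 - <<'E'
from h import *
go([.5528,.032,.15],down(-.175))
tx={}
for c in("scene","side"):
    im=r.camera(c)
    # tray rim: corners by colour segmentation within the found box
    b=r.find_in(c,"tray")[0]["bbox"]; l,t,rr,bb=[int(v) for v in b]
    hsv=cv2.cvtColor(im,cv2.COLOR_RGB2HSV); m=((hsv[...,1]<50)).astype(np.uint8); k=np.zeros_like(m); k[t-4:bb+5,l-4:rr+5]=m[t-4:bb+5,l-4:rr+5]
    cs=max(cv2.findContours(k,cv2.RETR_EXTERNAL,cv2.CHAIN_APPROX_NONE)[0],key=cv2.contourArea)
    h=cv2.convexHull(cs).reshape(-1,2).astype(float); tx[c]=h
from scipy.optimize import least_squares
from scipy.spatial import ConvexHull
def sil(c,p):
    x,y,a=p; M=np.array([[np.cos(a),-np.sin(a)],[np.sin(a),np.cos(a)]])
    P=[[*(M@[sx*.085,sy*.11]+[x,y]),z] for sx in(-1,1) for sy in(-1,1) for z in(0,.032)]
    q=proj(c,P); return cv2.convexHull(q.astype(np.float32))
def cost(p): return np.concatenate([[cv2.pointPolygonTest(sil(c,p),tuple(map(float,v)),True) for v in tx[c]] for c in tx])
s=least_squares(cost,[.547,-.255,0],loss="soft_l1",diff_step=1e-3); print(s.x.round(4),np.abs(s.fun).mean(),len(s.fun))
s2=least_squares(cost,[.547,-.255,.2],loss="soft_l1",diff_step=1e-3); print(s2.x.round(4),s2.cost,s.cost)
E
```

```text
t 18.5 pos [0.5523 0.0321 0.0175] y az -0.177 tilt 0.0 q [-0.02  0.39 -0.14  1.85  0.07  0.91 -0.37] F [ 0.5 -0.3 -2.3] w 0.0559 g 35.0
shift [ 0.      0.0004 -0.1325] len 0.132
turn [-0.0004  0.0001 -0.002 ] shift after turn [ 0.      0.0005 -0.1325]
[ 0.5349 -0.2609  0.    ] 4.092352820893703 31
[ 0.5457 -0.26    0.2324] 22.47215531958267 103.2177821806687
```

Grip width is 55.9 mm on the flat sides. The fit puts the tray at (0.546, -0.260) with yaw 0.23. Next I'll lift the bin and carry it level to the pour position.

Call:
drive_tool([
  [[0, 0, -0.01, 0, 0, 0, 0.4], [0, 0, -0.025, 0, 0, 0, 0.4], [0, 0, -0.03, 0, 0, 0, 0.4], [0, 0, -0.03, 0, 0, 0, 0.4], [-0.02, 0.004, -0.02, 0, 0, 0, 0.4], [-0.03, 0.006, -0.008, 0, 0, 0, 0.4], [-0.03, 0.006, 0, 0, 0, 0, 0.4], [-0.03, 0.006, 0, 0, 0, 0, 0.4], [-0.03, 0.006, 0, 0, 0, 0, 0.4], [-0.03, 0.006, 0, 0, 0, 0, 0.4]],
])

```text
time: 19.7
ee_pos: [0.5561, -0.1424, 0.1415]
eef_rot: [0.767, 0.642, 0.0, 0.0]
ft_force: [0.5, -0.1, -2.2]
width: 0.056
grip_force: 35.0
```

Call:
drive_tool([
  [[-0.03, 0.006, 0, 0, 0, 0, 0.4], [-0.017, 0.004, 0, 0, 0, 0, 0.4], [0, 0, 0, 0, 0, 0, 0.4], [0, 0, 0, 0, 0.08, 0, 0.4], [0, 0, 0, 0, 0.12, 0, 0.4], [0, 0, 0, 0, 0.12, 0, 0.4], [0, 0, 0, 0, 0.12, 0, 0.4], [0, 0, 0, 0, 0, 0, 0.4]],
])

```text
time: 20.5
ee_pos: [0.556, -0.1926, 0.1393]
eef_rot: [0.75, 0.624, 0.167, -0.141]
ft_force: [-0.4, -1.2, -3.6]
width: 0.0559
grip_force: 35.0
```

```bash
python3 -c "
from h import *
go([.5586,-.1886,.130],down(-.175,.44))"
```

```text
t 20.5 pos [ 0.556  -0.1926  0.1393] y az -0.183 tilt 0.441 q [ 0.53  0.43 -0.04  1.59 -0.42  1.3   0.46] F [-0.4 -1.2 -3.6] w 0.0559 g 35.0
shift [0.     0.0018 0.0103] len 0.01
turn [ 0.0012 -0.0013 -0.0082] shift after turn [0.     0.0018 0.0103]
```

Call:
drive_tool([
  [[0, 0, 0, 0, 0.1, 0, 0.4], [0, 0, 0, 0, 0.12, 0, 0.4], [0, 0, 0, 0, 0.12, 0, 0.4], [0, 0, 0, 0, 0.12, 0, 0.4], [0, 0, 0, 0, 0.1, 0, 0.4], [0, 0, 0, 0, 0.06, 0, 0.4], [0, 0, 0, 0, 0, 0, 0.4]],
])

```text
time: 21.2
ee_pos: [0.5571, -0.1882, 0.1388]
eef_rot: [0.662, 0.553, 0.386, -0.326]
ft_force: [0.3, 0.3, -3.1]
width: 0.0555
grip_force: 35.0
```

```bash
python3 -c "
from h import *
go([.5586,-.1886,.128],down(-.175,1.06))"
```

```text
t 21.2 pos [ 0.5571 -0.1882  0.1388] y az -0.176 tilt 1.059 q [ 0.79  0.74 -0.13  1.44 -0.79  1.62  0.74] F [ 0.3  0.3 -3.1] w 0.0555 g 35.0
shift [-0.0094  0.0016  0.0052] len 0.011
turn [-0.0018  0.0005 -0.0044] shift after turn [-0.0094  0.0015  0.0052]
```

Joint margins look good. I'll lower 10 mm and tip on to about 81°.

Call:
drive_tool([
  [[-0.004, 0, 0.002, 0, 0.06, 0, 0.4], [-0.004, 0, 0.002, 0, 0.08, 0, 0.4], [-0.001, 0, 0, 0, 0.08, 0, 0.4], [0, 0, 0, 0, 0.08, 0, 0.4], [0, 0, 0, 0, 0.05, 0, 0.4], [0, 0, 0, 0, 0, 0, 0.4], [0, 0, 0, 0, 0, 0, 0.4], [0, 0, 0, 0, 0, 0, 0.4]],
])

```text
time: 22.0
ee_pos: [0.5584, -0.189, 0.1321]
eef_rot: [0.584, 0.491, 0.496, -0.415]
ft_force: [0.2, -0.0, -1.1]
width: 0.056
grip_force: 35.0
```

```bash
python3 - <<'E'
from h import *
go([.5586,-.1886,.127],down(-.175,1.41))
a=r.camera("side")[100:260,270:480];b=r.camera("scene")[180:340,250:460]
cv2.imwrite("pics/pour.png",cv2.resize(np.hstack([a,b])[:,:,::-1],None,fx=1.9,fy=1.9))
E
```

```text
t 22.0 pos [ 0.5584 -0.189   0.1321] y az -0.175 tilt 1.407 q [ 0.88  0.96 -0.19  1.35 -0.93  1.79  0.81] F [ 0.2 -0.  -1.1] w 0.056 g 35.0
shift [-0.0049  0.0001  0.0013] len 0.005
turn [0.0004 0.0034 0.0021] shift after turn [-0.0049  0.0002  0.0013]
```

View pics/pour.png

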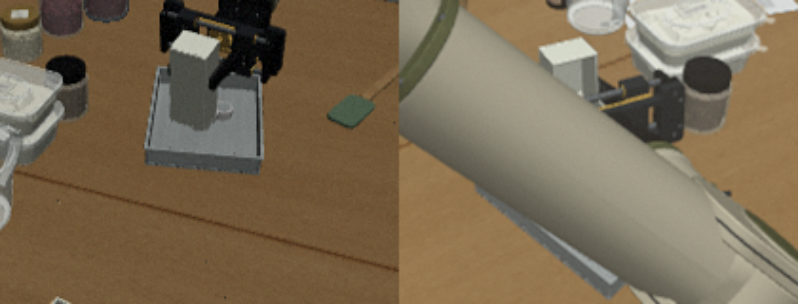

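The side view shows the bin nearly vertical over the tray with tins coming out beside the lip (223,110). I'll tip a little further, with a small shake.

Call:
drive_tool([
  [[0.004, 0, 0, 0, 0.06, 0, 0.4], [0.004, 0, 0, 0, 0.05, 0, 0.4], [0, 0, 0, 0, 0, 0, 0.4], [0.006, 0, 0, 0, 0, 0, 0.4], [-0.006, 0, 0, 0, 0, 0, 0.4], [0.006, 0, 0, 0, 0, 0, 0.4], [-0.006, 0, 0, 0, 0, 0, 0.4], [0, 0, 0, 0, 0, 0, 0.4], [0, 0, 0, 0, 0, 0, 0.4], [0, 0, 0, 0, 0, 0, 0.4]],
])

```text
time: 23.1
ee_pos: [0.5578, -0.1887, 0.1387]
eef_rot: [0.556, 0.465, 0.528, -0.442]
ft_force: [-0.4, 0.7, -2.6]
width: 0.0557
grip_force: 35.0
```

Call:
drive_tool([
  [[0.03, 0, 0, 0, 0, 0, 0.4], [0.03, 0, 0, 0, 0, 0, 0.4], [0.01, 0, 0, 0, 0, 0, 0.4], [0, 0, 0, 0, 0, 0, 0.4], [0, 0, 0, 0, 0, 0, 0.4]],
])

```text
time: 23.6
ee_pos: [0.5581, -0.1852, 0.2075]
eef_rot: [0.556, 0.465, 0.528, -0.442]
ft_force: [0.6, 0.5, -2.5]
width: 0.0556
grip_force: 35.0
```

```bash
python3 - <<'E'
from h import *
go([.5586,-.1886,.127],down(-.175,1.5))
print(np.mean([r.read_state()["ft_force"] for _ in range(3)],0))
a=r.camera("side")[100:260,270:480]
for q in("tin_1",): print([(np.round(o["bbox"]),o["conf"]) for o in r.find_in("side",q)])
cv2.imwrite("pics/pour2.png",cv2.resize(a[:,:,::-1],None,fx=3,fy=3,interpolation=cv2.INTER_CUBIC))
E
```

```text
t 23.6 pos [ 0.5581 -0.1852  0.2075] y az -0.177 tilt 1.52 q [ 0.91  0.91 -0.24  1.36 -1.01  1.88  0.73] F [ 0.6  0.5 -2.5] w 0.0556 g 35.0
shift [-0.0806  0.0011  0.0008] len 0.081
turn [ 0.002  -0.02   -0.0008] shift after turn [-0.0806  0.001   0.0024]
[ 0.5772618   0.45447188 -2.46907232]
[(array([372., 153., 384., 165.]), 0.65), (array([382., 153., 392., 164.]), 0.53), (array([361., 148., 375., 154.]), 0.44), (array([367., 161., 380., 170.]), 0.43)]
```

View pics/pour2.png

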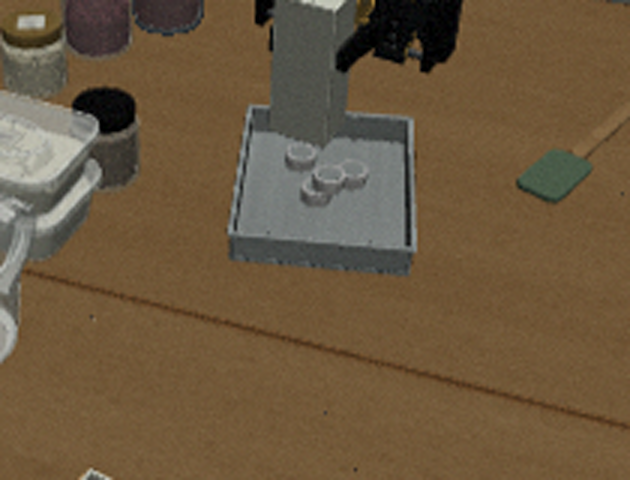

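All four tins are in the tray, at about (300,155), (330,178), (353,173) and (315,193). Now I'll level the bin and take it back.

Call:
drive_tool([
  [[0, 0, 0, 0, -0.08, 0, 0.4], [0, 0, 0, 0, -0.14, 0, 0.4], [0, 0, 0, 0, -0.14, 0, 0.4], [0, 0, 0, 0, -0.14, 0, 0.4], [0, 0, 0, 0, -0.14, 0, 0.4], [0, 0, 0, 0, -0.14, 0, 0.4], [0, 0, 0, 0, -0.14, 0, 0.4], [0, 0, 0, 0, -0.14, 0, 0.4], [0, 0, 0, 0, -0.14, 0, 0.4], [0, 0, 0, 0, -0.14, 0, 0.4]],
])

```text
time: 24.7
ee_pos: [0.5584, -0.1856, 0.2086]
eef_rot: [0.764, 0.639, 0.067, -0.056]
ft_force: [-0.1, 0.1, -2.3]
width: 0.0558
grip_force: 35.0
```

Call:
drive_tool([
  [[0, 0, 0, 0, -0.12, 0, 0.4], [0, 0, 0, 0, -0.06, 0, 0.4], [0, 0, 0, 0, 0, 0, 0.4]],
])

```text
time: 25.0
ee_pos: [0.5588, -0.1819, 0.2078]
eef_rot: [0.765, 0.644, -0.0, -0.001]
ft_force: [0.1, 0.0, -2.0]
width: 0.0555
grip_force: 35.0
```

```bash
python3 -c "
from h import *
go([.5525,.032,.03],down(-.175))"
```

```text
t 25.0 pos [ 0.5588 -0.1819  0.2078] y az -0.171 tilt 0.001 q [ 0.29  0.26 -0.07  1.58  0.02  1.3   0.05] F [ 0.1  0.  -2. ] w 0.0555 g 35.0
shift [ 0.2096 -0.0425  0.178 ] len 0.278
turn [-0.0013 -0.0005  0.0036] shift after turn [ 0.2095 -0.0435  0.1778]
```

Call:
drive_tool([
  [[0.02, -0.004, 0, 0, 0, 0.004, 0.4], [0.03, -0.006, 0, 0, 0, 0, 0.4], [0.035, -0.007, 0, 0, 0, 0, 0.4], [0.035, -0.007, 0.01, 0, 0, 0, 0.4], [0.035, -0.007, 0.02, 0, 0, 0, 0.4], [0.035, -0.007, 0.03, 0, 0, 0, 0.4], [0.02, -0.005, 0.035, 0, 0, 0, 0.4], [0, 0, 0.035, 0, 0, 0, 0.4], [0, 0, 0.03, 0, 0, 0, 0.4], [0, 0, 0.015, 0, 0, 0, 0.4]],
])

```text
time: 26.0
ee_pos: [0.5517, 0.0276, 0.0301]
eef_rot: [0.769, 0.639, -0.002, -0.002]
ft_force: [0.4, -0.1, -1.6]
width: 0.0557
grip_force: 35.0
```

```bash
python3 -c "
from h import *
go([.5525,.032,.0135],down(-.175))"
```

```text
t 26.0 pos [0.5517 0.0276 0.0301] y az -0.183 tilt 0.006 q [ 0.04  0.38 -0.2   1.84  0.09  0.94 -0.38] F [ 0.4 -0.1 -1.6] w 0.0557 g 35.0
shift [0.0044 0.0001 0.0166] len 0.017
turn [-0.0056  0.0002 -0.0081] shift after turn [ 0.0044 -0.      0.0166]
```

Call:
drive_tool([
  [[0, 0, 0.006, 0, 0, 0, 0.4], [0, 0, 0.006, 0, 0, 0, 0.4], [0, 0, 0.003, 0, 0, 0, 0.4], [0, 0, 0.001, 0, 0, 0, 0.4], [0, 0, 0, 0, 0, 0, 0.4], [0, 0, 0.001, 0, 0, 0, 0.4], [0, 0, 0, 0, 0, 0, 0.4]],
])

```text
time: 26.7
ee_pos: [0.5541, 0.0292, 0.017]
eef_rot: [0.768, 0.64, 0.0, 0.0]
ft_force: [-0.2, 0.6, -1.8]
width: 0.0558
grip_force: 35.0
```

```bash
python3 -c "
from h import *
go([.5525,.032,.012],down(-.175))"
```

```text
t 26.7 pos [0.5541 0.0292 0.017 ] y az -0.181 tilt 0.001 q [ 0.03  0.4  -0.2   1.85  0.1   0.91 -0.39] F [-0.2  0.6 -1.8] w 0.0558 g 35.0
shift [ 0.0025 -0.0021  0.005 ] len 0.006
turn [ 0.001  -0.0003 -0.0059] shift after turn [ 0.0025 -0.0021  0.005 ]
```

Call:
drive_tool([
  [[0, 0, 0.002, 0, 0, 0, 0.4], [0, 0, 0.001, 0, 0, 0, 0.4], [0, 0, 0.001, 0, 0, 0, 0.4], [0, 0, 0, 0, 0, 0, 0.4]],
])

```text
time: 27.1
ee_pos: [0.5538, 0.0291, 0.0125]
eef_rot: [0.768, 0.64, 0.0, 0.0]
ft_force: [0.8, 0.3, -1.2]
width: 0.0561
grip_force: 35.0
```

Call:
drive_tool([
  [[0, 0, 0.001, 0, 0, 0, 0.4], [0, 0, 0, 0, 0, 0, 0.4]],
])

```text
time: 27.3
ee_pos: [0.554, 0.0291, 0.0119]
eef_rot: [0.768, 0.64, 0.0, 0.0]
ft_force: [-1.3, -0.3, 0.9]
width: 0.0558
grip_force: 35.0
```

Contact. I'll release and back straight up.

Call:
drive_tool([
  [[0, 0, 0, 0, 0, 0, 0.7], [0, 0, 0, 0, 0, 0, 0.85], [0, 0, 0, 0, 0, 0, 1], [0, 0, 0, 0, 0, 0, 1], [0, 0, 0, 0, 0, 0, 1], [0, 0, -0.01, 0, 0, 0, 1], [0, 0, -0.03, 0, 0, 0, 1], [0, 0, -0.04, 0, 0, 0, 1], [0, 0, -0.04, 0, 0, 0, 1], [0, 0, -0.04, 0, 0, 0, 1]],
])

```text
time: 28.3
ee_pos: [0.5536, 0.0291, 0.1742]
eef_rot: [0.768, 0.64, 0.0, 0.0]
ft_force: [1.3, -1.0, 0.7]
width: 0.0872
grip_force: 0.0
```

Call:
drive_tool([
  [[0, 0, -0.03, 0, 0, 0, 1], [0, 0, 0, 0, 0, 0, 1], [0, 0, 0, 0, 0, 0, 1]],
])

```text
time: 28.6
ee_pos: [0.5541, 0.0291, 0.2026]
eef_rot: [0.768, 0.64, 0.001, 0.001]
ft_force: [-0.0, 0.1, -2.0]
width: 0.0871
grip_force: 0.0
```

```bash
python3 - <<'E'
from h import *
go()
a=r.camera("side"); w=r.camera("wrist")
cv2.imwrite("pics/end.png",np.hstack([a[100:400,200:540],w[0:300,150:490]])[:,:,::-1])
E
```

```text
t 28.6 pos [0.5541 0.0291 0.2026] y az -0.181 tilt 0.002 q [ 0.05  0.2  -0.21  1.67  0.04  1.27 -0.35] F [-0.   0.1 -2. ] w 0.0871 g 0.0
```

View pics/end.png

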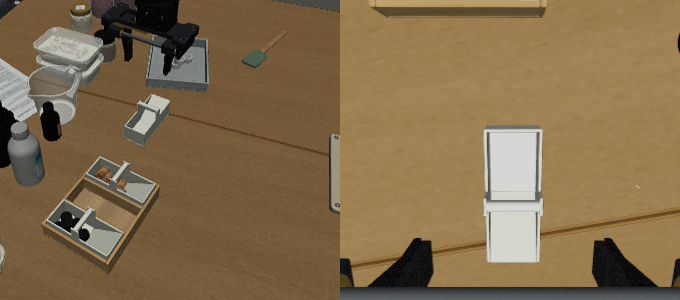

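The empty bin stands upright on bare table, the tins are in the tray, and the neighbours are in their bays.

```bash
python3 -c "
from h import *
print(r.close_job())"
```

```text
the job is handed in; nothing more can be done
None
```

The four tins are in the steel tray, the empty bin stands upright on the bare table, the final picture shows the other two bins in their bays with the bottles and jar untouched, and I handed the job in at about 29 s; no verdict came back.

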